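# Load the varnish carousel and index it one click

## Task

Put the loose squat nail varnish bottle, cap up, into the empty cup of the round varnish carousel and press it gently straight down between the spring clips until it really sits on the cushioned floor of the cup, which lies at a depth you must feel for. Then turn the carousel exactly one click anticlockwise (seen from above) by its centre wing, let go, and leave everything else where it stands.

Things in the scene. Friction and masses are not known exactly. Their poses are not given: they have to be found in the camera images.
- varnish: the only varnish bottle loose on the marble: round glass body 36 mm across, 44 mm high (side upright from 7 to 38 mm, foot tapering in to 29 mm across), then a black round cap 17 mm across from 44 to 82 mm. Origin: centre of the underside, z up along the bottle. Mass 70 to 120 g. Five like it, fixed in the carousel, are not to be handled.
- pocket (a point): centre of the mouth of the one empty cup, at its rim, 58 mm above the marble; 39 mm wide inside, 80 mm from the carousel's axis. Frame turns with the carousel: z up, x towards its axis. At first the cup is over the steel tongue of the foot. Its cushioned floor (cork, gives 1 mm per 6 N; over 15 N on it is too much) lies 8 to 23 mm below the rim, different each time, not measured.
- wheel (a joint): angle of the carousel, rad: 0 with the empty cup over the steel tongue of its foot, growing anticlockwise seen from above. Spring detents (clicks) lie at 0, at 1.047 (60 degrees) and at 2.094; about 0.2 N m carries it over the hump half way, after which it pulls itself into the next click.
- wing (a point): the steel wing handle on the carousel's vertical axis, a point 140 mm above the marble, where the pads should grip: an upright flat bar 56 mm long along x, 12 mm thick along y, from 122 to 154 mm above the marble. Frame turns with the carousel, parallel to the cup's. The fixed bottles' caps, 80 mm from the axis, are 122 mm high, that of the loaded one up to 132; the disc is 216 mm across.
- buffer: bystander, to be left alone: nail buffer block, light wood, 30 x 90 x 28 mm. Origin: centre of its underside.
- saucer: bystander, to be left alone: brass soap saucer, 110 mm across, 20 mm high. Origin: centre of its underside.
- ringcone: bystander, to be left alone: white ceramic ring cone, 64 mm across its foot, 78 mm high. Origin: centre of its underside.
- pusher: bystander, to be left alone: steel cuticle pusher, 8 mm thick, about 135 mm long. Origin: centre of its underside.
- remover: bystander, to be left alone: tall clear bottle with white cap, 48 mm across, 150 mm high. Origin: centre of its underside.
- cotton_jar: bystander, to be left alone: glass jar with metal lid, 72 mm across, 75 mm high. Origin: centre of its underside.
- clips (a point): point on the cup's axis 6 mm above the rim, midway between two sprung clip heads (10 mm thick bars along x, one each side in y, 31 mm between them, each gives 6 mm). They touch the bottle when its underside is about 10 mm above the rim, drag on it with 2 to 7 N as it slides down (up to 10 N as it first spreads them), and hold it wherever it is let go, even half way. Frame as the cup's.
Things that resemble listed ones, but are neither listed nor needed, are in the scene too. Leave any green look-alike of the varnish alone.

How it is judged:
On the way, in this order (a step that is already met when the one before it is completed fails the run):
1. with the carousel still at its first click, the bottle sits upright in the empty cup and bears on the cushioned floor (horizontal distance between varnish and pocket below 0.005 m and angle between varnish's own z axis and vertical below 0.14 rad and value of joint wheel between -0.25 and 0.25 rad and contact force between varnish and cushion_c0 above 0.5 N), for 0.1 s.
2. the carousel is turned to the next click (value of joint wheel between 0.95 and 1.15 rad), for 0.2 s.
At the end, for the whole second after the job is handed in: The bottle is upright (within 8 degrees) in the cup, within 5 mm of its axis, its underside within about 2 mm of the cushioned floor (4.5 mm of the middle of the 4 mm thick floor disc); the carousel rests within 0.1 rad of one click (1.047 rad) anticlockwise; all released and still (all of step 2 and horizontal distance between varnish and pocket below 0.005 m and angle between varnish's own z axis and vertical below 0.14 rad and linear speed of varnish below 0.02 m/s and distance between varnish and cushion_c0 below 0.0045 m); the robot touches nothing.
It fails at once if the bottle is forced onto the cushioned floor with more than 15 N (contact force between varnish and cushion_c0 above 15 N).
It fails at once if the carousel is turned well past the one click (beyond 1.5 rad) or the wrong way (below -0.5 rad) (value of joint wheel above 1.5 rad or value of joint wheel below -0.5 rad).
It fails at once if the bottle is tipped over (more than 45 degrees) (angle between varnish's own z axis and vertical above 0.8 rad).
It fails at once if a bystander is pushed more than 30 mm away (distance of any of buffer, saucer, ringcone, pusher, remover, cotton_jar from where it was at the start of the episode above 0.03 m).
It also fails if it takes over 72 s, if anything falls off the work surface, if the arm or the gripper's body presses on something with over 40 N, if the wrist force passes 120 N, or if a joint passes its speed limit or range.

## Robot

A 7-joint arm with a two-finger parallel gripper is mounted at the origin on the work surface. World frame = base frame: x ahead of the robot, y to its left, z up, the work surface at z = 0. Lengths are in m, angles in rad, forces in N, time in s.
With the tool pointing down it reaches from about 0.4 to 0.85 m from the base axis. Payload 10.4 kg.
Tool frame: the origin (TCP) lies on the centre line of the jaws, within the pads' length; the fingertips stand 8 mm ahead of it and the grasp point (between the pads) lies 11 mm behind it; z points along the fingers, y is the direction in which the jaws open and shut (so a half turn about z gives the same grasp; the last joint's range is limited). The gripper opens to 85 mm and grips with 20 to 120 N. Pads are 22 mm wide; open, the fingers measure 114 mm over their backs; the gripper's body (76 mm by 85 mm) begins 54 mm behind the grasp point. The pads swing forward as they close: fully open they stand 13 mm farther back than shut.
Start: joints at [1.193, 0.332, -0.065, 1.46, 0.022, 1.35, -0.088], TCP at [0.217, -0.586, 0.239] pointing down, gripper open.
Joint ranges: [-2.6, 2.6], [-0.5, 2.12], [-1.47, 1.34], [0.16, 2.42], [-1.27, 4.41], [0.06, 2.06], [-2.6, 2.6]. Speed limits (rad/s): [2.22, 2.22, 2.79, 2.79, 3.14, 3.14, 3.14].

## Interface

Orientations are given as a rotation vector (axis times angle).
In Python, from rig import readout, grab_frame, manip gives the robot as it stands.
- The arm moves only by the tool play_rows, never from a script. Its argument "commands" is a list that holds one entry, the list of rows, each a list of 5 numbers: the shift along the world's x, y, z in m, then the turn about the world's z in degrees, then the opening, from 0 (shut) to 1 (fully open). In form: [[[x, y, z, twist, gripper], ...]]. A call has 1 to 20 rows; each row shifts and turns the pose as measured when the row begins; what a row does not reach is not made up. A row lasts 1/10 s, in which the tool goes at most 50 mm and 8.59 degrees, less where a joint would pass 70% of its speed; a pose out of reach is approached as far as the arm can. A call with a gripper value outside its range is refused whole. The fingers move at their own pace and stop on an object; "force" is the grip in N (left out, the last holds). Time passes only in rows, so rows that do not move let the fingers close. It gives the time, the measured TCP pose, the force and the opening at its end, in the units of the state.
- readout.read_state(): the state, without advancing time (a new reading comes with each control period).
- grab_frame(name): name is "scene" or "top"; returns a dict with "frame" (384x512x3 uint8, red, green, blue), "fx", "fy", "cx", "cy" (pixels), "dist_coeffs" ([k1, k2, p1, p2, k3] as OpenCV has them; the pictures are not rectified), "R" (3x3) and "t" (3): a world point X has camera coordinates R X + t. Camera axes: x right, y down, z forward; pixel columns grow to the right and rows downward; lengths in m; the calibration is good to about 2 mm. A picture is of the moment at which its call begins. There is no depth.
- manip.close_job(): hands the job in, once; it reports no verdict.
The state is a dict: "time_s": time; "joint_pos": joint angles; "qvel": joint speeds; "tau": joint torques, N m; "position": TCP position; "eef_rot": TCP orientation; "contact_force": force on the tool from outside, world axes, zero at the start; "ft_torque": the same for the moment, N m; "opening": opening from 0.0 (shut) to 1.0 (fully open).
Only numpy, scipy, OpenCV 4.12 (cv2) and the standard library are available. Lean on these libraries where they do the work, as an engineer would, in place of code of your own. Each camera call takes 0.05 s, during which the arm holds its last target. There are 200 camera calls.

## Working session

There is one attempt and no reset: what is moved stays moved. The work goes in short steps, Python scripts to look and compute and a tool call to move; the robot and the scene stay as the last step left them, time stands still between calls to the robot, and variables do not carry over. Pictures are saved under pics/ and viewed, about 8 in all and at most 12, crops included, and the job is handed in when it is done.

Besides the shell and the picture viewer there is one more tool, called by a JSON object that holds its "method" and its "body", one argument or row to a line. play_rows: Moves the arm, as the interface text tells. Its arguments: {"type":"object","properties":{"commands":{"type":"array","items":{"type":"array","items":{"type":"array","items":{"type":"number"}}}},"force":{"type":"number"}},"required":["commands"]}

```bash
mkdir -p pics; cat > h.py <<'E'
import numpy as np, cv2
from rig import readout, grab_frame, manip
def K(f): return np.array([[f["fx"],0,f["cx"]],[0,f["fy"],f["cy"]],[0,0,1.]])
def px2w(f,u,v,z):
    p=cv2.undistortPoints(np.array([[[u,v]]],float),K(f),np.array(f["dist_coeffs"],float))[0,0]
    R=np.array(f["R"]);t=np.array(f["t"]);c=-R.T@t;d=R.T@np.array([p[0],p[1],1]);return c+d*(z-c[2])/d[2]
def w2px(f,P):
    R=np.array(f["R"],float);return cv2.projectPoints(np.atleast_2d(np.array(P,float)),cv2.Rodrigues(R)[0],np.array(f["t"],float),K(f),np.array(f["dist_coeffs"],float))[0][:,0]
def save(f,n,box=None,s=1):
    im=f["frame"]
    if box: u0,v0,u1,v1=box; im=im[v0:v1,u0:u1]
    im=cv2.resize(im,None,fx=s,fy=s,interpolation=cv2.INTER_CUBIC)
    cv2.imwrite("pics/"+n,im[:,:,::-1])
E
python3 - <<'E'
from h import *
import pickle
for n in("scene","top"):
    f=grab_frame(n);pickle.dump(f,open(n+".pkl","wb"));save(f,n+"0.png",s=1.5);R=np.array(f["R"]);print(n,f["fx"],-R.T@np.array(f["t"]),R[2])
print(readout.read_state())
E
```

```text
scene 433.17224044262883 [ 0.94231262 -0.50736817  0.92320255] [-0.32111451  0.4993702  -0.80468309]
top 366.7822238520994 [ 4.42677093e-01 -7.70465273e-04  1.16372939e+00] [ 0.15261431  0.02559913 -0.98795423]
{'time_s': 0.1, 'joint_pos': array([ 1.19341756,  0.33278646, -0.0647087 ,  1.46086429,  0.02159663,
        1.34991472, -0.08851712]), 'qvel': array([ 0.00051997, -0.00146536,  0.00064284, -0.00398195, -0.00011241,
       -0.00051582,  0.00111976]), 'tau': array([ 1.99220049e-03, -6.26747561e+01,  4.92801075e-02, -3.92431390e+01,
        1.61810144e-02,  6.93409616e-03, -6.98457688e-05]), 'position': array([ 0.2170011 , -0.58576282,  0.23860607]), 'eef_rot': array([-3.09106377e+00, -5.54162073e-01,  4.35751252e-04]), 'contact_force': array([-0.72235686, -0.37979069,  0.94853934]), 'ft_torque': array([0.00841399, 0.04985564, 0.02129524]), 'opening': 1.0010725700068799}
```

View pics/scene0.png

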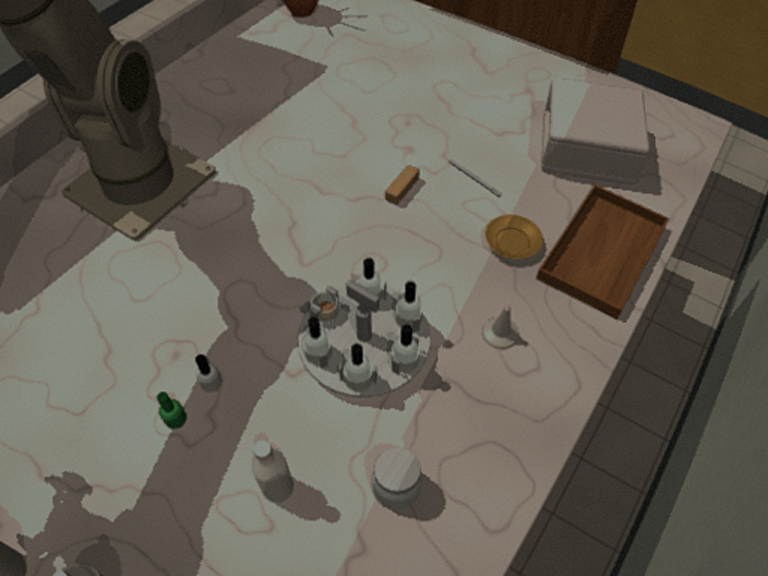

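View pics/top0.png

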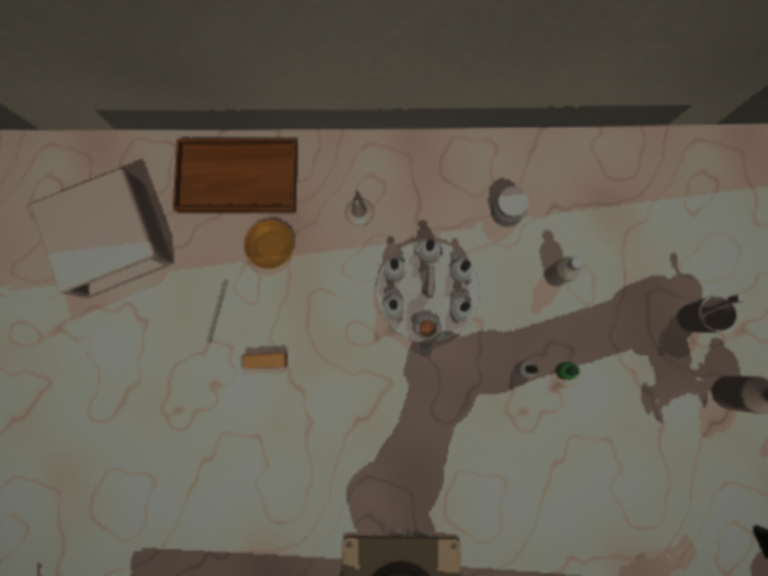

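The candidates in scene0 are the black-capped loose bottle at (205,370), the green look-alike at (170,410), and five bottles fixed in the carousel at (369,275), (409,300), (405,345), (357,365) and (316,340). The one I want is the black-capped loose bottle, at (528,369) in top0. The empty cup, with its orange cork, is at (325,305) in scene0 and (427,327) in top0. The wing bar is at (428,282) in top0.

```bash
python3 - <<'E'
from h import *
import pickle
f=pickle.load(open("top.pkl","rb"));save(f,"topc.png",(240,150,400,260),5)
g=pickle.load(open("scene.pkl","rb"));save(g,"scenec.png",(100,165,300,290),4)
E
```

```text
(no output)
```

View pics/topc.png

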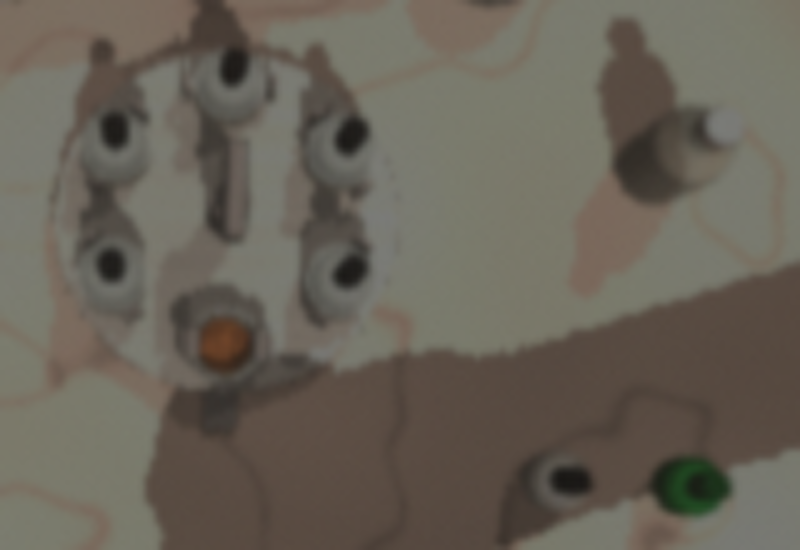

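View pics/scenec.png

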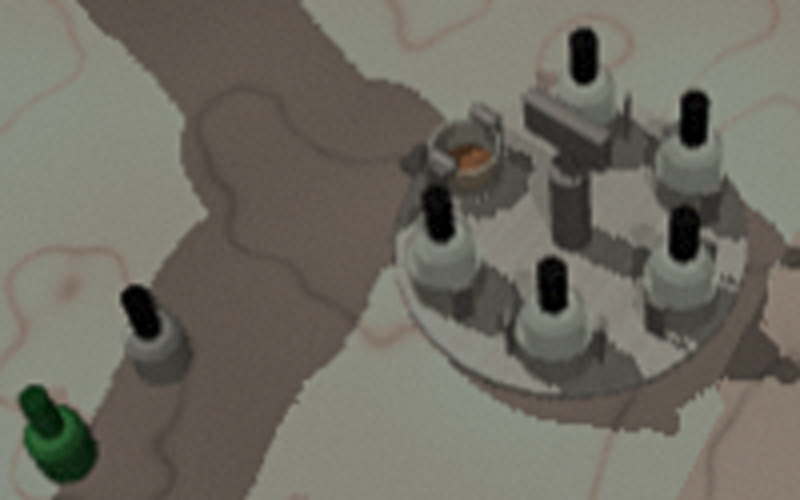

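The crops confirm the choice. The loose black-capped bottle is at topc (570,480) and scenec (145,320), clearly apart from the green one. The empty cup with two clips is at topc (225,340), and the wing bar at topc (232,187) points at the cup. Next I'll fit cap silhouettes in both views.

```bash
cat > fit.py <<'E'
from h import *
from scipy.optimize import least_squares
def hullc(f,x,y,z0,z1,r=.0085):
    a=np.linspace(0,2*np.pi,40)
    P=np.array([[x+r*np.cos(t),y+r*np.sin(t),z] for z in(z0,z1) for t in a])
    h=cv2.convexHull(w2px(f,P).astype(np.float32));m=cv2.moments(h);return np.array([m["m10"]/m["m00"],m["m01"]/m["m00"],m["m00"]])
def blobs(f,box,thr=45):
    u0,v0,u1,v1=box;g=cv2.resize(f["frame"][v0:v1,u0:u1].max(2),None,fx=4,fy=4,interpolation=cv2.INTER_LINEAR)
    n,l,s,c=cv2.connectedComponentsWithStats((g<thr).astype(np.uint8))
    return [((c[i]+.5)/4-.5+[u0,v0],s[i,4]/16) for i in range(1,n) if s[i,4]/16>12]
E
python3 - <<'E'
from fit import *
import pickle
F={n:pickle.load(open(n+".pkl","rb")) for n in("top","scene")}
B={"top":blobs(F["top"],(240,150,400,260)),"scene":blobs(F["scene"],(100,165,300,290))}
for n in B: print(n,[(np.round(c,1).tolist(),round(a)) for c,a in B[n]])
seed={"top":np.array([240+570/5,150+480/5]),"scene":np.array([100+143/4,165+310/4])}
def near(n,p): 
    c=min((c for c,_ in B[n]),key=lambda c:np.hypot(*(c-p)));return c
L={n:near(n,seed[n]) for n in F}
for ns in(["top"],["scene"],["top","scene"]):
    r=least_squares(lambda q:np.concatenate([hullc(F[n],*q,.044,.082)[:2]-L[n] for n in ns]),[.35,-.2]);print("loose",ns,r.x.round(4),np.abs(r.fun).max().round(2))
pts={"top":[(235,67),(115,130),(352,135),(110,265),(350,270)],"scene":[(583,55),(694,120),(685,235),(552,285),(438,212)]}
sc={"top":(5,240,150),"scene":(4,100,165)}
C={n:[near(n,np.array([p[0]/sc[n][0]+sc[n][1],p[1]/sc[n][0]+sc[n][2]])) for p in pts[n]] for n in F}
def caps(q): return [(q[0]+.08*np.cos(q[2]+k*np.pi/3),q[1]+.08*np.sin(q[2]+k*np.pi/3)) for k in range(1,6)]
def res(q,ns):
    o=[]
    for n in ns:
        pr=[hullc(F[n],x,y,.084,.122)[:2] for x,y in caps(q)]
        for c in C[n]: o.append(min((p-c for p in pr),key=np.linalg.norm))
    return np.concatenate(o)
x0=px2w(F["top"],240+232/5,150+187/5,.154);print("wing",x0)
for ns in(["top"],["scene"],["top","scene"]):
    r=least_squares(res,[x0[0],x0[1],np.pi],args=(ns,));q=r.x;print("car",ns,q.round(4),np.abs(r.fun).max().round(2),"pocket",(q[:2]+.08*np.array([np.cos(q[2]),np.sin(q[2])])).round(4))
print("cup chk",px2w(F["top"],240+222/5,150+343/5,.045)) 
for n in F: 
  fx=hullc(F[n],*r.x[:2],.084,.122); print(n,"area",fx[2])
E
```

```text
top [([286.3, 162.7], 19), ([262.5, 175.5], 17), ([309.8, 176.6], 20), ([261.7, 202.5], 14), ([309.6, 203.8], 18), ([372.0, 245.6], 14), ([353.8, 245.6], 25), ([379.3, 246.8], 16)]
scene [([245.5, 178.6], 73), ([273.0, 194.3], 78), ([209.1, 217.3], 90), ([270.7, 222.6], 90), ([237.7, 235.8], 81), ([135.0, 242.6], 83), ([111.3, 269.3], 50), ([118.5, 279.7], 74)]
loose ['top'] [ 0.4445 -0.2556] 0.0
loose ['scene'] [ 0.4444 -0.2554] 0.0
loose ['top', 'scene'] [ 0.4444 -0.2555] 0.04
wing [ 0.60353279 -0.0552935   0.154     ]
car ['top'] [ 0.6052 -0.0562  3.1149] 0.06 pocket [ 0.5252 -0.0541]
car ['scene'] [ 0.6045 -0.0561  3.1131] 0.36 pocket [ 0.5245 -0.0538]
car ['top', 'scene'] [ 0.6047 -0.0562  3.1124] 0.42 pocket [ 0.5248 -0.0539]
cup chk [ 0.52478102 -0.05419834  0.045     ]
top area 38.41565064131282
scene area 104.84575566148851
```

{"method": "play_rows", "body": {
  "commands": [
    [[0.0228,0.033,0,-2.2,0.5],[0.0228,0.033,0,-2.2,0.5],[0.0228,0.033,0,-2.2,0.5],[0.0228,0.033,0,-2.2,0.5],[0.0228,0.033,0,-2.2,0.5],[0.0228,0.033,0,-2.2,0.5],[0.0228,0.033,0,-2.2,0.5],[0.0228,0.033,0,-2.2,0.5],[0.0228,0.033,0,-2.2,0.5],[0.0228,0.033,0,-2.2,0.5],[0,0,0,0,0.5],[0,0,0,0,0.5]]
  ],
  "force": 50
}}

```text
time_s: 1.3
position: [0.4472, -0.2394, 0.2339]
eef_rot: [-3.134, 0.074, 0.009]
contact_force: [0.1, -0.2, 0.5]
opening: 0.499
```

{"method": "play_rows", "body": {
  "commands": [
    [[-0.0027,-0.016,-0.04,1.1,0.5],[0,0,-0.04,0,0.5],[0,0,0,0,0.5],[0,0,0,0,0.5]]
  ]
}}

```text
time_s: 1.7
position: [0.4434, -0.2585, 0.1535]
eef_rot: [-3.136, 0.045, 0.007]
contact_force: [-0.4, 0.0, 0.3]
opening: 0.501
```

```bash
python3 - <<'E'
from h import *
f=grab_frame("scene");s=readout.read_state();print(s["position"],s["eef_rot"],s["joint_pos"].round(2),s["contact_force"])
save(f,"s1.png",(60,130,260,280),4)
E
```

```text
[ 0.44327426 -0.25839685  0.15346055] [-3.13572907  0.04517333  0.00690921] [ 0.74  0.18 -0.33  1.84  0.06  1.13 -1.21] [-0.7651143   0.47119709  0.47295223]
```

View pics/s1.png

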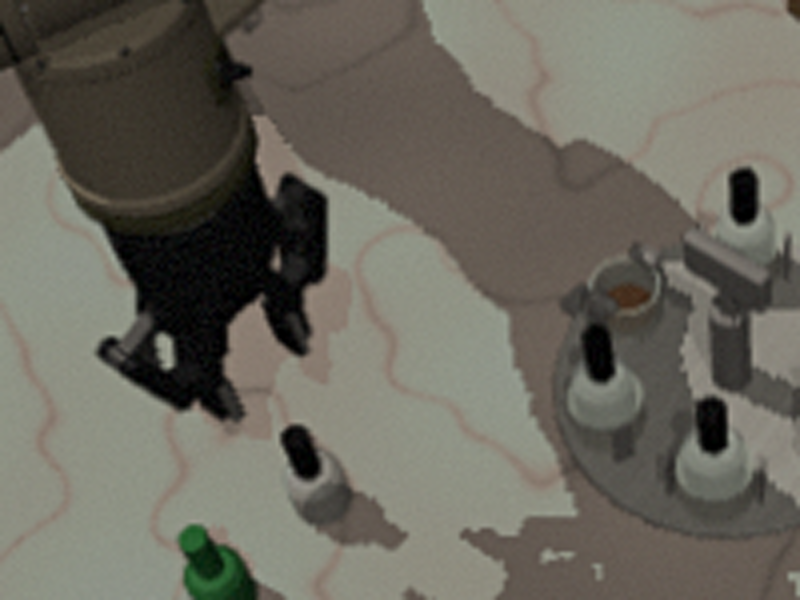

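s1 shows the open jaws straddling the line above the cap at (300,450). The green bottle at (215,565) is clear, and so is the path down.

{"method": "play_rows", "body": {
  "commands": [
    [[0.0012,0.0029,-0.03,1,0.5],[0,0,-0.03,0,0.5],[0,0,0,0,0.5],[0,0,-0.02,0,0.5],[0,0,-0.016,0,0.5],[0,0,0,0,0.5],[0,0,0,0,0.5]]
  ]
}}

```text
time_s: 2.45
position: [0.4519, -0.2612, 0.0716]
eef_rot: [3.136, -0.021, 0.019]
contact_force: [-0.2, 0.3, 0.4]
opening: 0.501
```

{"method": "play_rows", "body": {
  "commands": [
    [[-0.0074,0.0057,0,-0.8,0.5],[0,0,0,0,0.5],[0,0,0,0,0.5]]
  ]
}}

```text
time_s: 2.75
position: [0.4457, -0.2561, 0.0759]
eef_rot: [3.133, -0.046, 0.026]
contact_force: [-0.7, 0.0, 0.1]
opening: 0.502
```

{"method": "play_rows", "body": {
  "commands": [
    [[-0.001,0.0005,-0.009,0,0.5],[0,0,-0.008,0,0.5],[0,0,0,0,0.5],[0,0,0,0,0.5]]
  ]
}}

```text
time_s: 3.15
position: [0.4446, -0.2555, 0.0576]
eef_rot: [3.133, -0.046, 0.026]
contact_force: [-0.2, 0.1, 0.6]
opening: 0.503
```

{"method": "play_rows", "body": {
  "commands": [
    [[0,0,0,0,0],[0,0,0,0,0],[0,0,0,0,0],[0,0,0,0,0],[0,0,0,0,0],[0,0,0,0,0]]
  ],
  "force": 60
}}

```text
time_s: 3.75
position: [0.4446, -0.2555, 0.0575]
eef_rot: [3.133, -0.046, 0.026]
contact_force: [0.0, 0.2, -1.4]
opening: 0.178
```

{"method": "play_rows", "body": {
  "commands": [
    [[0,0,0.02,0,0],[0,0,0.03,0,0],[0,0,0.03,0,0],[0,0,0.03,0,0],[0,0,0.03,0,0],[0,0,0,0,0],[0,0,0,0,0]]
  ]
}}

```text
time_s: 4.45
position: [0.4425, -0.2542, 0.2016]
eef_rot: [3.135, -0.045, 0.022]
contact_force: [-0.4, -0.7, -1.6]
opening: 0.18
```

Held and lifted. Now I'll move it over the cup, about dx 0.0825 and dy 0.200.

{"method": "play_rows", "body": {
  "commands": [
    [[0.009,0.021,0,0,0],[0.009,0.021,0,0,0],[0.009,0.021,0,0,0],[0.009,0.021,0,0,0],[0.009,0.021,0,0,0],[0.009,0.021,0,0,0],[0.009,0.021,0,0,0],[0.009,0.021,0,0,0],[0.004,0.01,0,0,0],[0,0,0,0,0],[0,0,0,0,0],[0,0,0,0,0]]
  ]
}}

```text
time_s: 5.65
position: [0.5136, -0.0709, 0.1882]
eef_rot: [3.14, -0.051, -0.007]
contact_force: [-0.2, -0.5, -1.0]
opening: 0.177
```

{"method": "play_rows", "body": {
  "commands": [
    [[0.0114,0.0169,0,0.3,0],[0,0,0,0,0],[0,0,0,0,0]]
  ]
}}

```text
time_s: 5.95
position: [0.5243, -0.058, 0.1879]
eef_rot: [3.138, -0.052, -0.008]
contact_force: [-0.3, -0.3, -0.8]
opening: 0.177
```

```bash
python3 - <<'E'
from h import *
f=grab_frame("scene");s=readout.read_state();print(s["position"],s["eef_rot"],s["contact_force"])
g=grab_frame("top")
a=cv2.resize(f["frame"][150:290,150:310],None,fx=3.5,fy=3.5,interpolation=cv2.INTER_CUBIC);
b=cv2.resize(g["frame"][150:290,240:330],None,fx=3.5,fy=3.5,interpolation=cv2.INTER_CUBIC)[:, :239]
cv2.imwrite("pics/s2.png",np.hstack([a,b])[:,:,::-1])
E
```

```text
[ 0.52431102 -0.05766337  0.18790205] [ 3.13830224 -0.05142057 -0.00797438] [-0.07809136 -0.49174488 -1.09507918]
```

View pics/s2.png

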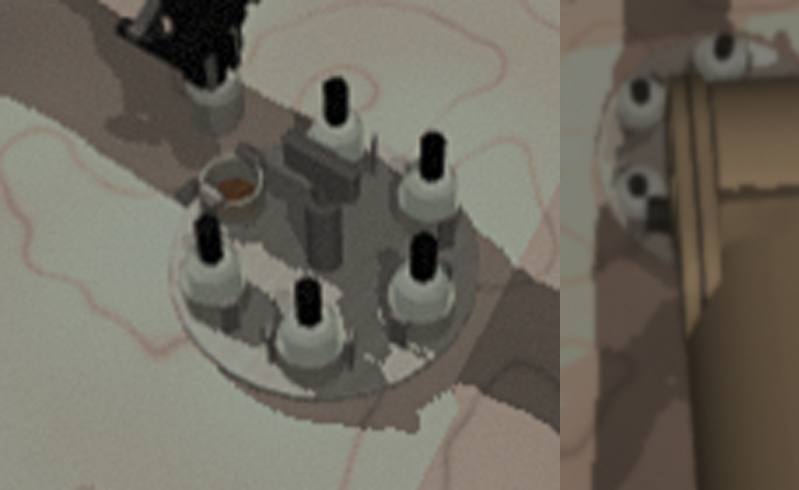

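s2 shows the bottle held upright at (213,95), with its lower part visible above and behind the cup at (232,185). The bottle is still about 4 mm short in y. From here I'll track the bottle's pose through the grasp transform.

```bash
cat > bp.py <<'E'
from h import *
from scipy.spatial.transform import Rotation as Ro
s=readout.read_state()
Rg=Ro.from_rotvec([3.133,-.046,.026]);pg=np.array([.4446,-.2555,.0575])
loc=Rg.inv().apply(np.array([.4444,-.2555,0])-pg)
Rn=Ro.from_rotvec(s["eef_rot"]);b=s["position"]+Rn.apply(loc);z=(Rn*Rg.inv()).apply([0,0,1])
print("bottle",b.round(4),"z",z.round(3),"err to pocket",(np.array([.525,-.054,.058])-b).round(4),"F",s["contact_force"].round(2),"pos",s["position"].round(4),"t",round(s["time_s"],2))
E
python3 bp.py
```

```text
bottle [ 0.5229 -0.0572  0.1305] z [ 0.021 -0.006  1.   ] err to pocket [ 0.0021  0.0032 -0.0725] F [-0.13 -0.18 -0.73] pos [ 0.5243 -0.0576  0.188 ] t 6.05
```

{"method": "play_rows", "body": {
  "commands": [
    [[0.002,0.0035,-0.01,0,0],[0,0,-0.015,0,0],[0,0,-0.015,0,0],[0,0,0,0,0],[0,0,0,0,0]]
  ]
}}

```text
time_s: 6.55
position: [0.5257, -0.0554, 0.1451]
eef_rot: [3.137, -0.056, -0.008]
contact_force: [-0.6, -0.0, 0.1]
opening: 0.178
```

```bash
python3 bp.py
```

```text
bottle [ 0.5243 -0.0551  0.0877] z [ 0.021 -0.005  1.   ] err to pocket [ 0.0007  0.0011 -0.0297] F [-0.6  -0.    0.05] pos [ 0.5257 -0.0554  0.1451] t 6.55
```

{"method": "play_rows", "body": {
  "commands": [
    [[0.0007,0.0011,-0.006,0,0],[0,0,-0.006,0,0],[0,0,0,0,0],[0,0,0,0,0]]
  ]
}}

```text
time_s: 6.95
position: [0.5271, -0.0544, 0.1333]
eef_rot: [3.137, -0.056, -0.005]
contact_force: [0.0, -0.5, -0.8]
opening: 0.183
```

```bash
python3 bp.py; python3 - <<'E'
from h import *
f=grab_frame("scene");save(f,"s3.png",(170,150,260,220),8)
for P in([.525,-.054,.058],[.5245,-.054,.072]): print(((w2px(f,P)[0]-[170,150])*8).round())
E
```

```text
bottle [ 0.5258 -0.0541  0.0759] z [ 0.02  -0.005  1.   ] err to pocket [-0.0008  0.0001 -0.0179] F [ 0.02 -0.47 -0.82] pos [ 0.5271 -0.0544  0.1333] t 6.95
[368. 405.]
[364. 377.]
```

View pics/s3.png

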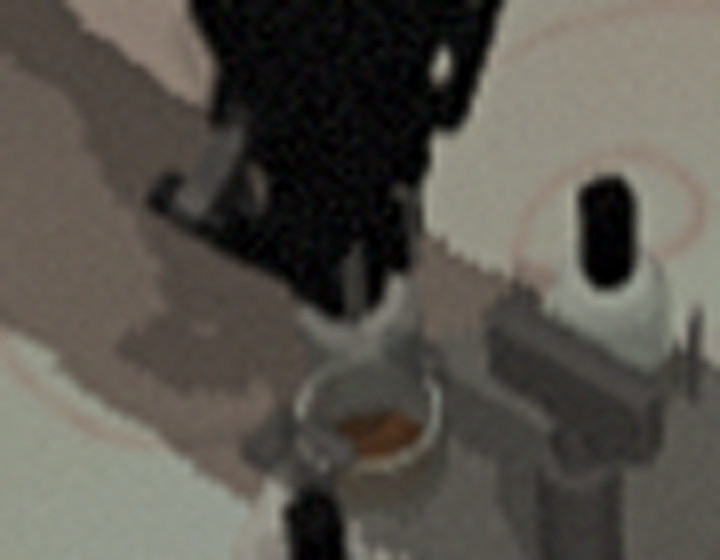

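s3 shows the bottle foot at (362,340) right above the cup ring, which is centred near (370,410) against a projected (368,405). It is aligned, so I'll go down through the clips.

{"method": "play_rows", "body": {
  "commands": [
    [[-0.0008,0,-0.004,0,0],[0,0,-0.004,0,0],[0,0,-0.002,0,0],[0,0,0,0,0]]
  ],
  "force": 80
}}

```text
time_s: 7.4
position: [0.5264, -0.0545, 0.1229]
eef_rot: [3.137, -0.057, -0.004]
contact_force: [0.2, -0.1, -1.6]
opening: 0.174
```

```bash
python3 bp.py
```

```text
bottle [ 0.5251 -0.0542  0.0654] z [ 0.019 -0.004  1.   ] err to pocket [-0.0001  0.0002 -0.0074] F [ 0.19 -0.12 -1.55] pos [ 0.5264 -0.0545  0.1229] t 7.4
```

{"method": "play_rows", "body": {
  "commands": [
    [[0,0,-0.002,0,0],[0,0,-0.002,0,0],[0,0,0,0,0]]
  ]
}}

```text
time_s: 7.7
position: [0.5268, -0.0545, 0.1191]
eef_rot: [3.137, -0.057, -0.003]
contact_force: [-0.3, 0.5, -1.4]
opening: 0.175
```

{"method": "play_rows", "body": {
  "commands": [
    [[0,0,-0.002,0,0],[0,0,-0.002,0,0]]
  ]
}}

```text
time_s: 7.9
position: [0.5273, -0.0545, 0.1157]
eef_rot: [3.137, -0.057, -0.001]
contact_force: [-0.4, 0.1, 4.8]
opening: 0.175
```

```bash
python3 bp.py
```

```text
bottle [ 0.5262 -0.0542  0.0582] z [ 0.017 -0.004  1.   ] err to pocket [-0.0012  0.0002 -0.0002] F [-0.37  0.05  4.8 ] pos [ 0.5273 -0.0545  0.1157] t 7.9
```

{"method": "play_rows", "body": {
  "commands": [
    [[-0.001,0,-0.002,0,0],[-0.0005,0,-0.002,0,0]]
  ]
}}

```text
time_s: 8.1
position: [0.5268, -0.0544, 0.1122]
eef_rot: [3.137, -0.057, 0.003]
contact_force: [-0.7, 0.1, 3.6]
opening: 0.172
```

{"method": "play_rows", "body": {
  "commands": [
    [[-0.0003,0,-0.0015,0,0],[-0.0003,0,-0.0015,0,0]]
  ]
}}

```text
time_s: 8.3
position: [0.5266, -0.0544, 0.1092]
eef_rot: [3.136, -0.056, 0.005]
contact_force: [0.2, 0.2, 4.6]
opening: 0.176
```

```bash
python3 bp.py
```

```text
bottle [ 0.5256 -0.0542  0.0517] z [ 0.013 -0.004  1.   ] err to pocket [-0.0006  0.0002  0.0063] F [0.25 0.17 4.61] pos [ 0.5266 -0.0544  0.1092] t 8.3
```

{"method": "play_rows", "body": {
  "commands": [
    [[-0.0003,0,-0.0015,0,0],[-0.0003,0,-0.001,0,0]]
  ]
}}

```text
time_s: 8.5
position: [0.5262, -0.0545, 0.1066]
eef_rot: [3.136, -0.057, 0.006]
contact_force: [1.2, -0.7, 4.4]
opening: 0.178
```

{"method": "play_rows", "body": {
  "commands": [
    [[-0.0003,0,-0.001,0,0],[-0.0003,0,-0.001,0,0]]
  ]
}}

```text
time_s: 8.7
position: [0.5259, -0.0545, 0.1046]
eef_rot: [3.136, -0.057, 0.007]
contact_force: [1.0, -0.6, 4.2]
opening: 0.175
```

{"method": "play_rows", "body": {
  "commands": [
    [[-0.0003,0,-0.001,0,0],[-0.0003,0,-0.001,0,0]]
  ]
}}

```text
time_s: 8.9
position: [0.5255, -0.0545, 0.1025]
eef_rot: [3.136, -0.057, 0.008]
contact_force: [1.0, -0.6, 3.6]
opening: 0.176
```

```bash
python3 bp.py
```

```text
bottle [ 0.5246 -0.0542  0.045 ] z [ 0.011 -0.004  1.   ] err to pocket [0.0004 0.0002 0.013 ] F [ 1.05 -0.57  3.6 ] pos [ 0.5255 -0.0545  0.1025] t 8.9
```

{"method": "play_rows", "body": {
  "commands": [
    [[0,0,-0.001,0,0],[0,0,-0.001,0,0]]
  ]
}}

```text
time_s: 9.1
position: [0.5253, -0.0544, 0.1003]
eef_rot: [3.136, -0.057, 0.008]
contact_force: [1.3, 0.2, 4.9]
opening: 0.176
```

{"method": "play_rows", "body": {
  "commands": [
    [[0,0,-0.001,0,0]]
  ]
}}

```text
time_s: 9.2
position: [0.5252, -0.0544, 0.0992]
eef_rot: [3.136, -0.057, 0.007]
contact_force: [0.9, -0.1, 4.4]
opening: 0.177
```

{"method": "play_rows", "body": {
  "commands": [
    [[0,0,-0.001,0,0]]
  ]
}}

```text
time_s: 9.3
position: [0.5251, -0.0544, 0.098]
eef_rot: [3.136, -0.057, 0.007]
contact_force: [-0.6, -0.4, 4.5]
opening: 0.172
```

{"method": "play_rows", "body": {
  "commands": [
    [[0,0,-0.001,0,0]]
  ]
}}

```text
time_s: 9.4
position: [0.5251, -0.0544, 0.0969]
eef_rot: [3.136, -0.056, 0.007]
contact_force: [0.9, 0.2, 4.8]
opening: 0.175
```

{"method": "play_rows", "body": {
  "commands": [
    [[0.0003,0,-0.0008,0,0]]
  ]
}}

```text
time_s: 9.5
position: [0.5251, -0.0544, 0.0959]
eef_rot: [3.136, -0.057, 0.006]
contact_force: [-0.7, 0.9, 3.9]
opening: 0.173
```

{"method": "play_rows", "body": {
  "commands": [
    [[0.0002,0,-0.0008,0,0]]
  ]
}}

```text
time_s: 9.6
position: [0.5251, -0.0544, 0.0949]
eef_rot: [3.136, -0.057, 0.005]
contact_force: [0.1, 0.7, 4.4]
opening: 0.177
```

{"method": "play_rows", "body": {
  "commands": [
    [[0.0003,0,-0.0008,0,0]]
  ]
}}

```text
time_s: 9.7
position: [0.5252, -0.0545, 0.094]
eef_rot: [3.136, -0.057, 0.004]
contact_force: [0.0, 0.2, 5.2]
opening: 0.176
```

{"method": "play_rows", "body": {
  "commands": [
    [[0.0003,0,-0.0006,0,0]]
  ]
}}

```text
time_s: 9.8
position: [0.5253, -0.0544, 0.0931]
eef_rot: [3.136, -0.057, 0.003]
contact_force: [-0.3, 0.0, 5.0]
opening: 0.172
```

```bash
python3 bp.py
```

```text
bottle [ 0.5243 -0.0542  0.0357] z [ 0.014 -0.004  1.   ] err to pocket [0.0007 0.0002 0.0223] F [-0.3   0.    5.03] pos [ 0.5253 -0.0544  0.0931] t 9.8
```

{"method": "play_rows", "body": {
  "commands": [
    [[0.0003,0,-0.0006,0,0]]
  ]
}}

```text
time_s: 9.9
position: [0.5255, -0.0545, 0.0925]
eef_rot: [3.136, -0.057, 0.003]
contact_force: [-1.3, 0.7, 6.7]
opening: 0.172
```

{"method": "play_rows", "body": {
  "commands": [
    [[0.0003,0,-0.0006,0,0]]
  ]
}}

```text
time_s: 10.0
position: [0.5256, -0.0544, 0.092]
eef_rot: [3.136, -0.057, 0.002]
contact_force: [-2.9, 0.5, 9.9]
opening: 0.172
```

The force has risen from a steady 4.5 N to 9.9 N within 1 mm, so the floor is found. I'll hold here briefly.

{"method": "play_rows", "body": {
  "commands": [
    [[0,0,-0.0003,0,0],[0,0,0,0,0],[0,0,0,0,0]]
  ]
}}

```text
time_s: 10.3
position: [0.5255, -0.0544, 0.092]
eef_rot: [3.136, -0.057, 0.001]
contact_force: [-0.8, -0.7, 3.6]
opening: 0.174
```

```bash
python3 bp.py
```

```text
bottle [ 0.5244 -0.0542  0.0345] z [ 0.016 -0.003  1.   ] err to pocket [0.0006 0.0002 0.0235] F [-0.78 -0.72  3.61] pos [ 0.5255 -0.0544  0.092 ] t 10.3
```

{"method": "play_rows", "body": {
  "commands": [
    [[0,0,-0.0006,0,0],[0,0,-0.0006,0,0]]
  ]
}}

```text
time_s: 10.5
position: [0.5257, -0.0544, 0.0916]
eef_rot: [3.136, -0.057, 0.001]
contact_force: [-3.6, 0.7, 12.0]
opening: 0.175
```

Commanding 1.2 mm gave only 0.4 mm and the force reached 12 N, of which about 6 N is on the cork. The bottle is seated, so I'll release it and go up.

{"method": "play_rows", "body": {
  "commands": [
    [[0,0,0,0,0.45],[0,0,0,0,0.45],[0,0,0,0,0.45],[0,0,0,0,0.45],[0,0,0.01,0,0.45],[0,0,0.02,0,0.45],[0,0,0.03,0,0.45],[0,0,0.03,0,0.45],[0,0,0.03,0,0.45],[0,0,0,0,0.45],[0,0,0,0,0.45]]
  ]
}}

```text
time_s: 11.6
position: [0.523, -0.0538, 0.2175]
eef_rot: [3.137, -0.055, -0.004]
contact_force: [-0.0, -0.7, -0.1]
opening: 0.454
```

{"method": "play_rows", "body": {
  "commands": [
    [[0.02,-0.0006,0,0,0.45],[0.02,-0.0006,0,0,0.45],[0.02,-0.0006,0,0,0.45],[0.014,-0.0006,0,0,0.45],[0,0,0,0,0.45],[0,0,0,0,0.45],[0,0,0,0,0.45]]
  ]
}}

```text
time_s: 12.3
position: [0.5965, -0.0562, 0.2135]
eef_rot: [3.137, -0.055, -0.014]
contact_force: [-0.0, 0.1, -0.6]
opening: 0.45
```

```bash
python3 - <<'E'
from fit import *
f=grab_frame("scene");s=readout.read_state();print(s["position"],s["eef_rot"],s["joint_pos"].round(2))
save(f,"s4.png",(170,120,300,220),6)
b=blobs(f,(170,165,300,290));print([(c.round(1).tolist(),round(a)) for c,a in b])
for d in(.022,.0235,.015,.008): print(d,hullc(f,.525,-.054,.058-d+.044,.058-d+.082).round(1))
E
```

```text
[ 0.59638807 -0.05619977  0.21353824] [ 3.1368049  -0.05479455 -0.01448624] [ 0.41  0.34 -0.5   1.54  0.17  1.31 -1.71]
[([231.7, 172.7], 416), ([214.6, 191.2], 87), ([272.9, 194.1], 75), ([209.3, 217.6], 87), ([270.8, 222.3], 93), ([238.1, 235.6], 84)]
0.022 [214.8 190.5 101.5]
0.0235 [214.8 190.9 101.2]
0.015 [214.6 188.7 102.9]
0.008 [214.4 186.9 104.4]
```

View pics/s4.png

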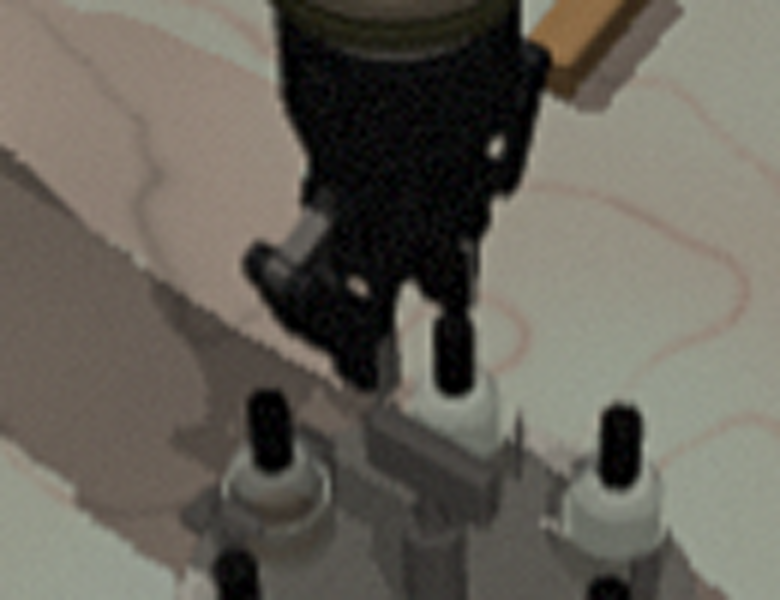

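s4 shows the bottle standing upright in the cup with its cap at (270,430). Its silhouette centroid of (214.6,191.2) matches a 23.5 mm depth. The wing at (435,460) is below the jaws, so I'll align in x and descend.

{"method": "play_rows", "body": {
  "commands": [
    [[0.0085,0,0,0.4,0.45],[0,0,-0.02,0,0.45],[0,0,0,0,0.45],[0,0,0,0,0.45]]
  ]
}}

```text
time_s: 12.75
position: [0.6057, -0.0565, 0.1948]
eef_rot: [3.136, -0.042, -0.011]
contact_force: [0.7, -0.5, -0.1]
opening: 0.449
```

{"method": "play_rows", "body": {
  "commands": [
    [[-0.001,0.0003,-0.02,-0.3,0.45],[0,0,-0.02,0,0.45],[0,0,-0.012,0,0.45],[0,0,-0.01,0,0.45],[0,0,0,0,0.45],[0,0,0,0,0.45]]
  ]
}}

```text
time_s: 13.35
position: [0.6071, -0.0564, 0.1359]
eef_rot: [3.135, -0.051, -0.001]
contact_force: [-0.5, -0.1, 0.1]
opening: 0.445
```

{"method": "play_rows", "body": {
  "commands": [
    [[-0.0022,0,-0.005,0,0.45],[0,0,0,0,0],[0,0,0,0,0],[0,0,0,0,0],[0,0,0,0,0],[0,0,0,0,0]]
  ],
  "force": 50
}}

```text
time_s: 13.95
position: [0.6057, -0.0557, 0.1324]
eef_rot: [3.136, -0.05, 0.003]
contact_force: [0.2, 0.3, -1.8]
opening: 0.129
```

{"method": "play_rows", "body": {
  "commands": [
    [[0,0,0,5,0],[0,0,0,5,0],[0,0,0,5,0],[0,0,0,5,0],[0,0,0,0,0]]
  ]
}}

```text
time_s: 14.45
position: [0.6057, -0.0552, 0.1325]
eef_rot: [3.095, 0.513, 0.004]
contact_force: [-0.6, 0.6, -1.4]
opening: 0.133
```

{"method": "play_rows", "body": {
  "commands": [
    [[0,0,0,5,0],[0,0,0,5,0],[0,0,0,5,0],[0,0,0,5,0],[0,0,0,0,0]]
  ]
}}

```text
time_s: 14.95
position: [0.6054, -0.0547, 0.1324]
eef_rot: [2.961, 1.042, 0.004]
contact_force: [-0.5, 0.2, -1.2]
opening: 0.132
```

{"method": "play_rows", "body": {
  "commands": [
    [[0,0,0,5,0],[0,0,0,5,0],[0,0,0,5,0],[0,0,0,4,0],[0,0,0,0,0],[0,0,0,0,0]]
  ]
}}

```text
time_s: 15.55
position: [0.6051, -0.0543, 0.1324]
eef_rot: [2.76, 1.496, 0.004]
contact_force: [0.8, -0.1, -0.1]
opening: 0.129
```

{"method": "play_rows", "body": {
  "commands": [
    [[0,0,0,1,0],[0,0,0,0,0.45],[0,0,0,0,0.45],[0,0,0,0,0.45],[0,0,0,0,0.45],[0,0,0.01,0,0.45],[0,0,0.03,0,0.45],[0,0,0.03,0,0.45],[0,0,0.03,0,0.45],[0,0,0.03,0,0.45],[0,0,0,0,0.45],[0,0,0,0,0.45]]
  ]
}}

```text
time_s: 16.75
position: [0.6045, -0.0544, 0.2722]
eef_rot: [2.751, 1.51, 0.007]
contact_force: [0.3, -0.8, -0.9]
opening: 0.45
```

{"method": "play_rows", "body": {
  "commands": [
    [[-0.03,0,0.03,0,0.45],[-0.03,0,0.03,0,0.45],[-0.03,0,0,0,0.45],[-0.03,0,0,0,0.45],[-0.03,0,0,0,0.45],[0,0,0,0,0.45],[0,0,0,0,0.45],[0,0,0,0,0.45]]
  ]
}}

```text
time_s: 17.55
position: [0.4479, -0.0543, 0.3287]
eef_rot: [-2.754, -1.508, 0.002]
contact_force: [-0.2, -0.3, -0.5]
opening: 0.452
```

```bash
python3 - <<'E'
from fit import *
f=grab_frame("scene");s=readout.read_state();print(s["position"],s["contact_force"],s["time_s"])
save(f,"s5.png",(80,100,340,290),3)
b=blobs(f,(170,165,300,290));print([(c.round(1).tolist(),round(a)) for c,a in b])
a0=np.pi*0+3.1124
for k in range(6):
  a=a0+np.pi/3*(k+1);h=.084 if k else .0785
  print(k,hullc(f,.6047+.08*np.cos(a),-.0562+.08*np.sin(a),h,h+.038).round(1))
E
```

```text
[ 0.44808854 -0.05423693  0.32863085] [-0.12871395 -0.95978267  0.05842078] 17.6
[([245.6, 178.7], 76), ([214.6, 189.4], 80), ([273.1, 194.4], 78), ([209.6, 218.9], 90), ([270.6, 222.7], 96), ([237.5, 235.9], 82)]
0 [209.4 219.1 106.3]
1 [237.6 235.7 109.5]
2 [270.6 223.  107.5]
3 [273.2 194.2 102.7]
4 [245.7 178.4  99.7]
5 [214.6 189.4 102.3]
```

View pics/s5.png

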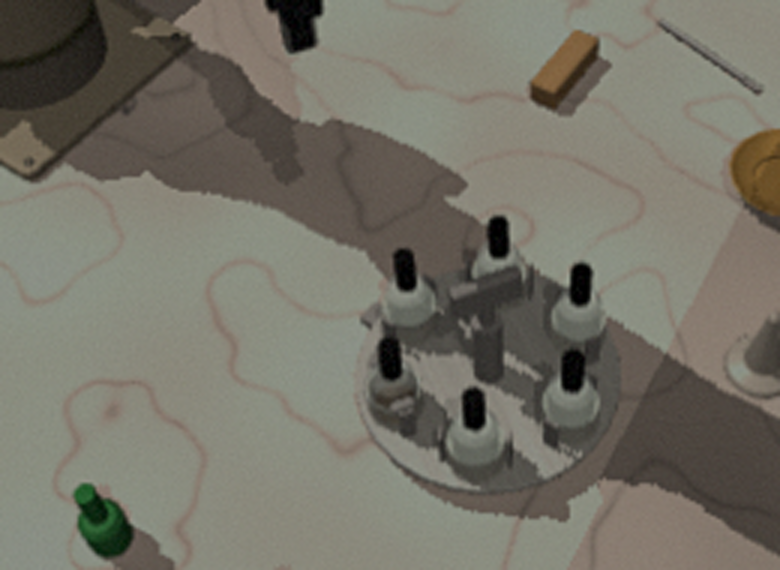

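s5 shows the loaded bottle at (390,370), one click anticlockwise. Every cap matches its predicted pixel within 0.4 px, and the bystanders in this view, plus the green bottle, look untouched.

```bash
python3 -c "
from rig import manip
print(manip.close_job())"
```

```text
the job is handed in; nothing more can be done
None
```

The bottle is in the empty cup on the cork floor, the carousel is one click anticlockwise, and the job is handed in; no verdict was reported. It took about 17.6 s of the 72 s.

- **Seating:** I gripped the black-capped bottle by its cap and pressed it down through the clips. The drag was a steady 4–5 N until the floor at about 23 mm below the rim. There the force climbed to 10 N and then 12 N, so I estimate about 6 N on the cork.
- **Turn:** I turned the wing about 60° by the measured tool angle, let go and backed the arm away.
- **Last checks:** In the final picture all six caps matched a pose of 60° anticlockwise with the bottle fully seated, to within 0.4 px. The arm was clear, and the wrist force read about 1 N, close to the normal noise.
- **Not confirmed:** The cork force is inferred from the wrist reading, not measured directly. The final crop left out the remover and the cotton jar, and the ring cone and saucer were only partly in it. Nothing suggested they moved, and the arm did not go near them. No check failed or disagreed.

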